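Dry a weighing dish in the benchtop oven

TASK

Get the empty weighing dish drying in the little oven: stand it upright on the pulled-out shelf, let go, push the shelf fully home with the dish on it, then push the oven door shut until it seats on its catch. The exhaust vent on the oven's roof must also be left open: pull its black cap up against the spring until it clicks at its stop. Leave the two filled cups beside the dish where they are.

Things in the scene. Friction and masses are not known exactly. Their poses are not given: they have to be found in the camera images.
- dish: empty round aluminium weighing dish, open at the top, 60 mm outside diameter (63 mm at the rim), 38 mm high, wall 3 mm, 90 g. Origin: centre of its underside, z up. It stands on the table among the filled cups.
- cup_a: filled brown food cup, 104 mm across, 43 mm high, origin at the centre of its underside. Leave it alone.
- cup_b: filled brown food cup, 104 mm across, 45 mm high, origin at the centre of its underside. Leave it alone.
- oven: white benchtop drying oven fixed to the table, 190 mm deep (x), 300 mm wide (y), roof 156 mm above the table; origin at the centre of its underside, z up, its front faces its own -x (front face at own x = -95 mm). The chamber opening is 210 mm wide, from 60 to 143 mm above the table.
- shelf (a joint): travel of the steel shelf in m: 0 = fully home in the oven, grows as it comes out towards the front (oven's -x), at most 0.16. Stays where it is left (about 1.5 N friction).
- shelf_mid (a point): middle of the shelf's upper face, 88 mm above the table; axes as the oven's (y across). The tray is 150 mm deep (x) and 200 mm wide (y), with 7 mm rims at the sides and back and a front lip that rises 29 mm above the face.
- shelf_lip (a point): middle of the upper edge of the shelf's front lip, outer side, 117 mm above the table: push here towards the oven's +x. With the shelf home the lip stands 6 mm proud of the oven's front face, so fingers pointing down in front of it clear the roof.
- door (a joint): angle of the door in rad: 0 = shut and seated on its roller catch, grows as it opens, at most 1.9. The catch resists from 0.06 to 0.03 rad with about 5 N at the free edge (more nearer the hinge), then pulls the door in. Swinging freely otherwise, it stays where it is left.
- door_hinge (a point): on the door's upright hinge axis (the oven's right front corner seen from the robot), at the door's mid height, 106 mm above the table. The axes turn with the door: y runs along the door from the hinge to the free edge, -x is the outward normal of its outer face.
- door_mid (a point): middle of the door's upper edge on its outer face, 145 mm from the hinge, 152 mm above the table. The door is 290 mm wide, 92 mm high (60 to 152 mm above the table), 18 mm thick; an upright bar handle stands 35 mm out of the outer face 262 mm from the hinge.
- door_edge (a point): the door's upper edge on its outer face, 285 mm from the hinge (free edge).
- vent (a joint): lift of the vent cap in m: 0 = down (shut), 0.022 = at its upper stop, where a detent holds it; anywhere below, its spring draws it down again. Pull peak about 9 N.
- vent_cap (a point): centre of the black round vent cap on the oven's roof: 39 mm diameter, 22 mm high, its centre 198 mm above the table when down; it stands on a 34 mm wide steel tube, 30 mm high. z up, pull along z.
There are look-alikes about, which are no part of the job. Of the things like the dish, leave any that is green; of the rest the smaller one is meant.

How it is judged:
By the outcome, as a careful person would: the job done as asked, in the order asked, and still so for the second after the job is handed in, with the robot touching nothing.
It also fails if it takes over 72 s, if anything falls off the work surface, if the arm or the gripper's body presses on something with over 40 N, if the wrist force passes 120 N, or if a joint passes its speed limit or range.

ROBOT

A 6-joint arm with a two-finger parallel gripper is mounted at the origin on the work surface; the furniture and walls round the work are solid. World frame = base frame: x ahead of the robot, y to its left, z up, the work surface at z = 0. Lengths are in mm, angles in rad, forces in N, time in s.
With the tool pointing down it reaches from about 350 to 875 mm from the base axis. Payload 4.2 kg.
Tool frame: the origin (TCP) lies midway between the tips of the shut fingers; the grasp point (between the pads) lies 19 mm behind it (arm.tcp_to_grasp is the distance from the TCP to the grasp point, in mm); z points along the fingers, y is the line along which they close (so a half turn about z gives the same grasp; the last joint's range is limited). The gripper opens to 85 mm and grips with 20 to 120 N. Pads are 22 mm wide; open, the fingers measure 114 mm over their backs; the gripper's body (76 mm by 85 mm) begins 54 mm behind the grasp point. The pads swing forward as they close: fully open they stand 13 mm farther back than shut.
Start: joints at [-0.929, 0.385, 0.008, 0, -1.194, -0.259], TCP at [233.463, -579.736, 231.312] pointing down, gripper open.
Joint ranges: [-3.14, 3.14], [-1.21, 2.06], [-1.07, 1.41], [-3.16, 2.05], [-2.99, -0.16], [-3.1, 3.1]. Speed limits (rad/s): [2.79, 2.79, 3.14, 3.14, 3.14, 3.14].

INTERFACE

Orientations are given as a unit quaternion [x, y, z, w].
In Python, from bench import arm, get_image gives the robot as it stands.
- The arm moves only by the tool drive_tool, never from a script. Its argument "deltas" is a list of rows, each a list of 2 entries, a list of its own where there are three numbers: the shift along the tool's x, y, z in cm, then the turn, a rotation vector about the tool's x, y, z in degrees. In form: [[[x, y, z], [ax, ay, az]], ...]. A call has 1 to 12 rows; each row shifts and turns the commanded pose from where the row before left it, along the tool's axes as they then stand; what a row does not reach is not made up. A row lasts 1/10 s, in which the tool goes at most 50 mm and 8.59 degrees, less where a joint would pass 70% of its speed; a pose out of reach is approached as far as the arm can. A call with a gripper value outside its range is refused whole. "claw" is the finger opening in cm, from 0 to 8.54, set as the call begins (left out, the last holds). The fingers move at their own pace and stop on an object; the grip force is fixed at half the most. Time passes only in rows, so rows that do not move let the fingers close. It gives the time, the measured TCP pose, the force, the opening and the grip force at its end, in the units of the state.
- arm.read_state(): the state, without advancing time (a new reading comes with each control period).
- get_image(name): name is "side" or "top" or "wrist"; returns a dict with "img" (480x640x3 uint8, red, green, blue), "fx", "fy", "cx", "cy" (pixels), "eye" and "orientation" of the camera in the world; the wrist camera has in their place "mount" (4x4, takes a point from camera to tool coordinates, whose origin is the TCP and whose axes are the flange's). Camera axes: x right, y down, z forward; pixel columns grow to the right and rows downward; lengths in mm; the calibration is good to about 2 mm. A picture is of the moment at which its call begins: read the wrist's pose just before it. There is no depth.
- arm.job_done(): hands the job in; it is judged then, once.
The state is a dict: "clock": time; "joints": joint angles; "joint_vel": joint speeds; "joint_efforts": joint torques, N m; "position": TCP position; "ee_rot": TCP orientation; "contact_force": force on the tool from outside, world axes, zero at the start; "wrist_torque": the same for the moment, N m; "gripper_width": finger opening in mm; "grasp_force": force on a finger pad.
Only numpy, scipy, OpenCV 4.12 (cv2) and the standard library are available. Lean on these libraries where they do the work, as an engineer would, in place of code of your own. Each camera call takes 0.05 s, during which the arm holds its last target. There are 200 camera calls.

## Working session

There is one attempt and no reset: what is moved stays moved. The work goes in short steps, Python scripts to look and compute and a tool call to move; the robot and the scene stay as the last step left them, time stands still between calls to the robot, and variables do not carry over. Pictures are saved under pics/ and viewed, at most 13 in all, crops included, and the job is handed in when it is done.

Besides the shell and the picture viewer there is one more tool, called after "Emit:" by a JSON object that holds its "op" and its "data", one argument or row to a line. drive_tool: Moves the arm, as the interface text tells. Its arguments: {"type":"object","properties":{"deltas":{"type":"array"},"claw":{"type":"number"}},"required":["deltas"]}

```bash
mkdir -p pics; ls; python3 - <<'E'
from bench import arm,get_image
import cv2,json,numpy as np
s=arm.read_state();print(s)
for n in("top","side"):
    d=get_image(n);cv2.imwrite(f"pics/{n}0.png",d["img"][:,:,::-1]);print(n,{k:v for k,v in d.items() if k!="img"})
E
```

```text
pics
{'clock': 0.0, 'joints': array([-9.29408224e-01,  3.85593949e-01,  6.64039209e-03, -4.93948189e-04,
       -1.19396572e+00, -2.58588032e-01]), 'joint_vel': array([ 0.00027287,  0.00061688,  0.00031833,  0.00023037, -0.00066133,
        0.0001493 ]), 'joint_efforts': array([ 2.81176006e-03, -3.92285335e+01,  1.88399416e+01,  4.18609634e+00,
       -4.66902566e-03,  1.89654492e-05]), 'position': array([ 233.2524009 , -579.23397862,  230.20543771]), 'ee_rot': array([-1.90143977e-01,  9.81755616e-01,  1.05564880e-03, -2.54994970e-04]), 'contact_force': array([0.26110337, 0.55596448, 0.46966336]), 'wrist_torque': array([0.01713153, 0.00492483, 0.02039158]), 'grasp_force': 0.0, 'gripper_width': 85.52860982246594}
top {'fx': 450.7517309358434, 'fy': 450.7517309358434, 'cx': 327.8536923219022, 'cy': 237.88216760392382, 'eye': array([ 438.66007436,   63.57939102, 1333.65034339]), 'orientation': array([-0.70306176,  0.70967149, -0.03697531,  0.02652087])}
side {'fx': 506.6278204450133, 'fy': 506.6278204450133, 'cx': 321.775891190149, 'cy': 239.83149775288277, 'eye': array([ 462.32533722, 1063.14766883,  630.60097536]), 'orientation': array([-0.0343718 ,  0.85188508, -0.52238943,  0.01482155])}
```

View pics/top0.png

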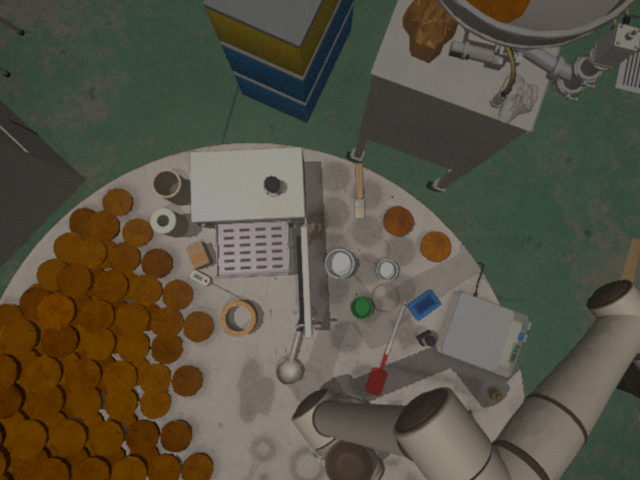

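View pics/side0.png

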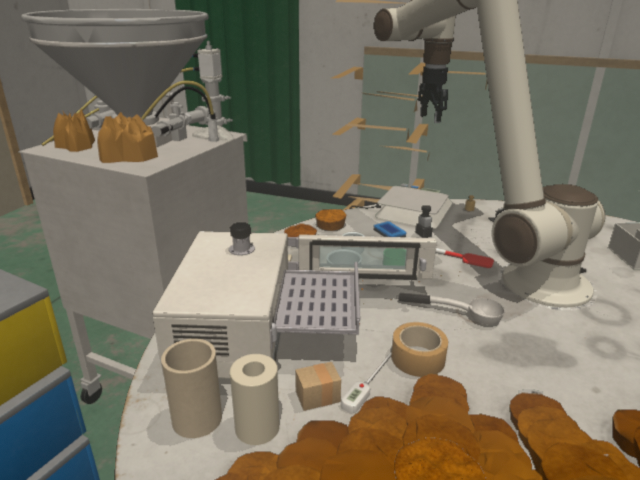

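Top view: silver dishes at (341,263), larger, and (387,269), smaller, with a green one at (362,307). The cups are at (398,221) and (435,246). The smaller silver one at (387,269) fits, since it is not green and is the smaller of the rest. I'll confirm that in an enlarged crop.

```bash
cat > h.py <<'E'
import numpy as np,cv2
from scipy.spatial.transform import Rotation as R
def ray(d,u,v):
    r=R.from_quat(d["orientation"]).apply([(u-d["cx"])/d["fx"],(v-d["cy"])/d["fy"],1]);return np.array(d["eye"]),r
def at(d,u,v,z):
    e,r=ray(d,u,v);return e+r*(z-e[2])/r[2]
def proj(d,p):
    c=R.from_quat(d["orientation"]).inv().apply(np.atleast_2d(p)-d["eye"]);return c[:,:2]/c[:,2:]*[d["fx"],d["fy"]]+[d["cx"],d["cy"]]
E
python3 - <<'E'
from h import *
from bench import get_image
d=get_image("top");im=d["img"][:,:,::-1]
a=cv2.resize(im[140:340,180:460],None,fx=2.85,fy=2.85,interpolation=cv2.INTER_CUBIC)
cv2.imwrite("pics/crop1.png",a)
for n,u,v,z in[("big",341,263,38),("small",387,269,38),("small0",387,269,0),("green",362,307,38),("cupa",398,221,43),("cupb",435,246,43),("vent",273,185,209)]:print(n,at(d,u,v,z).round(1))
E
```

```text
big [482.5   6.8  38. ]
small [ 464.  -125.3   38. ]
small0 [ 464.8 -130.8    0. ]
green [356.6 -51.5  38. ]
cupa [ 602.1 -159.4   43. ]
cupb [ 528.7 -264.5   43. ]
vent [675.3 183.7 209. ]
```

View pics/crop1.png

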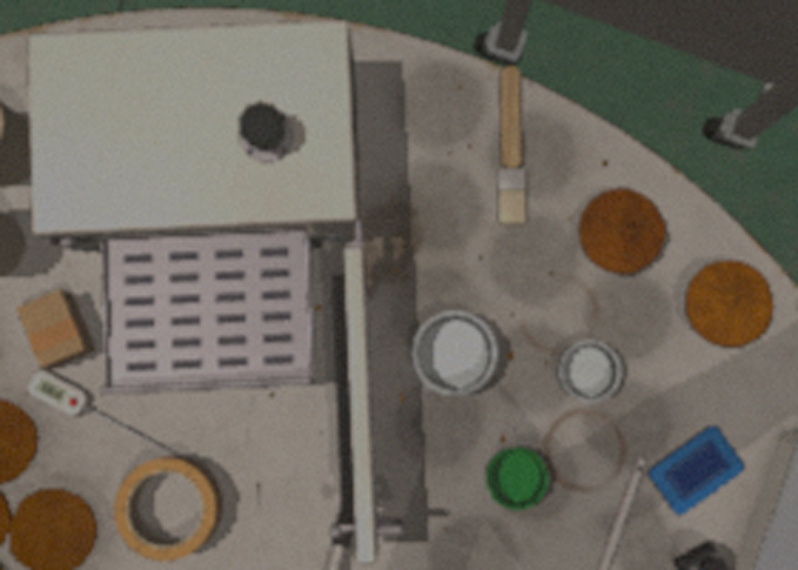

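The crop confirms it: the small silver dish at crop (590,370) has a rim about 62 crop px across, which is about 63 mm. The larger silver dish is at (455,353) and the green one at (519,477). Next I compute the poses of the oven, shelf and door.

```bash
cat > m.py <<'E'
from h import *
from bench import get_image
d=get_image("top")
P=lambda u,v,z:at(d,180+u/2.85,140+v/2.85,z)
np.set_printoptions(suppress=True,precision=1)
c=np.array([P(30,37,156),P(345,25,156),P(355,220,156),P(33,233,156)])
print("roof",c,"centre",c.mean(0))
for i in range(4):
    e=c[(i+1)%4]-c[i];print(np.linalg.norm(e),np.degrees(np.arctan2(e[1],e[0])))
# model yaw
print("vent",P(263,127,209)," dish",P(590,370,38))
print("shelf lip",P(103,389,117),P(310,381,117))
print("door top",P(347,250,152),P(365,250,152),P(355,560,152),P(374,560,152))
E
python3 m.py
python3 - <<'E'
from h import *
from bench import get_image
s=get_image("side")
np.set_printoptions(suppress=True,precision=1)
# vent cap top centre in side view ; triangulate
d=get_image("top")
def tri(a,b):
    e1,r1=ray(d,*a);e2,r2=ray(s,*b)
    A=np.c_[r1,-r2];t=np.linalg.lstsq(A,e2-e1,rcond=None)[0];return (e1+r1*t[0]+e2+r2*t[1])/2,np.linalg.norm(e1+r1*t[0]-e2-r2*t[1])
print(tri((180+263/2.85,140+127/2.85),(240,228)))
im=s["img"][:,:,::-1]
cv2.imwrite("pics/crop2.png",cv2.resize(im[200:380,150:450],None,fx=2.66,fy=2.66,interpolation=cv2.INTER_CUBIC))
E
```

```text
roof [[774.3 408.2 156. ]
 [784.  114.8 156. ]
 [599.9 106.4 156. ]
 [590.2 402.3 156. ]] centre [687.1 257.9 156. ]
293.64950339072016 -88.10021557887433
184.36552534279207 -177.39798676389069
296.0976101515896 91.87187147315245
184.20752406629072 1.8411514700913738
vent [676.4 185.6 209. ]  dish [ 461.6 -125.3   38. ]
shelf lip [446.9 345.5 117. ] [452.5 151.  117. ]
door top [572.5 114.1 152. ] [572.4  97.4 152. ] [290.1 108.2 152. ] [289.9  91.  152. ]
(array([680.4, 186.8, 201.1]), np.float64(4.4842714476415635))
```

View pics/crop2.png

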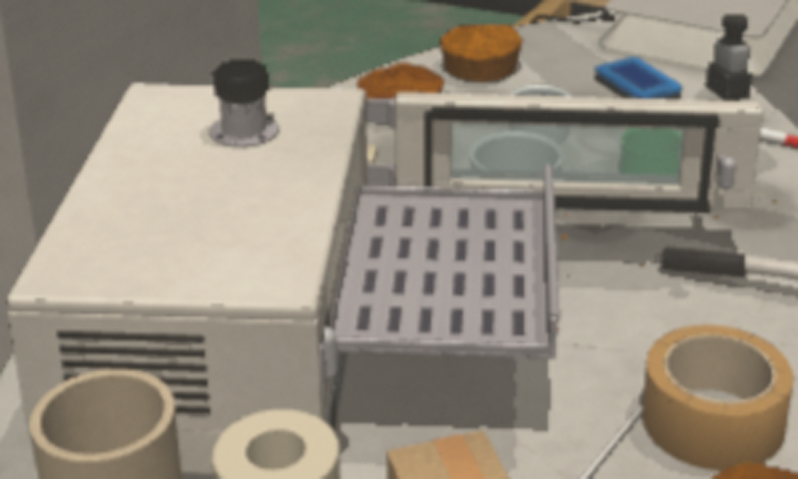

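Emit:
{"op": "drive_tool", "data": {
  "deltas": [
    [[0,0,0],[0,0,5]],
    [[0,0,0],[0,0,5]],
    [[0,0,0],[0,0,5]],
    [[0,0,0],[0,0,5]],
    [[0,0,0],[0,0,0]]
  ],
  "claw": 8.5
}}

```text
clock: 0.8
position: [233.4, -579.7, 231.2]
ee_rot: [-0.017, 1.0, 0.0, -0.0]
contact_force: [0.7, -0.4, 0.2]
gripper_width: 85.0
grasp_force: 0.0
```

```bash
cat > to.py <<'E'
import sys,numpy as np
from scipy.spatial.transform import Rotation as R
from bench import arm
np.set_printoptions(suppress=True,precision=2)
s=arm.read_state();r=R.from_quat(s["ee_rot"]);print(s["clock"],s["position"],"axes",r.as_matrix().T.round(3).tolist(),"F",s["contact_force"])
for a in sys.argv[1:]:
    t=np.array(eval(a),float);print(a,"delta cm",r.inv().apply(t-s["position"])/10)
E
python3 to.py 461.6,-125.3,110
```

```text
0.8 [ 233.41 -579.68  231.21] axes [[-0.999, -0.034, 0.0], [-0.034, 0.999, 0.0], [-0.0, 0.0, -1.0]] F [ 0.66 -0.4   0.23]
461.6,-125.3,110 delta cm [-24.34  44.64  12.13]
```

Emit:
{"op": "drive_tool", "data": {
  "deltas": [
    [[-2,3.7,0],[0,0,0]],
    [[-2,3.7,0],[0,0,0]],
    [[-2,3.7,0],[0,0,0]],
    [[-2,3.7,0],[0,0,0]],
    [[-2,3.7,0],[0,0,0]],
    [[-2,3.7,0],[0,0,0]],
    [[-2,3.7,0],[0,0,0]],
    [[-2,3.7,0],[0,0,0]],
    [[-2,3.7,0],[0,0,0]],
    [[-2,3.7,0],[0,0,0]],
    [[-2,3.8,0],[0,0,0]],
    [[-2.3,3.8,0],[0,0,0]]
  ]
}}

```text
clock: 2.0
position: [461.6, -124.1, 231.8]
ee_rot: [-0.018, 1.0, 0.0, 0.0]
contact_force: [1.2, -0.5, -0.1]
gripper_width: 85.1
grasp_force: 0.0
```

Emit:
{"op": "drive_tool", "data": {
  "deltas": [
    [[0,0,2],[0,0,0]],
    [[0,0,3],[0,0,0]],
    [[0,0,3],[0,0,0]],
    [[0,0,2],[0,0,0]],
    [[0,0,2],[0,0,0]],
    [[0,0,0],[0,0,0]],
    [[0,0,0],[0,0,0]]
  ]
}}

```text
clock: 2.7
position: [461.6, -125.9, 111.7]
ee_rot: [-0.018, 1.0, -0.0, 0.0]
contact_force: [0.3, -0.2, 0.8]
gripper_width: 84.9
grasp_force: 0.0
```

```bash
python3 to.py 461.6,-125.3,1; python3 - <<'E'
from h import *
from bench import get_image,arm
s=arm.read_state();d=get_image("wrist");cv2.imwrite("pics/w1.png",d["img"][:,:,::-1])
np.save("w.npy",d["img"])
r=R.from_quat(s["ee_rot"]);M=np.array(d["mount"]);print(M.round(3))
c=dict(d);c["orientation"]=(r*R.from_matrix(M[:3,:3])).as_quat();c["eye"]=r.apply(M[:3,3])+s["position"]
print("expected rim px",proj(c,[461.6,-125.3,38]))
print([ (at(c,u,v,38)).round(1).tolist() for u,v in[(320,240)]])
import pickle;pickle.dump({k:c[k] for k in("fx","fy","cx","cy","eye","orientation")},open("wc.pkl","wb"))
E
```

```text
2.7 [ 461.6  -125.88  111.69] axes [[-0.999, -0.035, -0.0], [-0.035, 0.999, -0.0], [0.0, -0.0, -1.0]] F [ 0.27 -0.21  0.75]
461.6,-125.3,1 delta cm [-0.    0.06 11.07]
[[-1.00000e-03 -9.57000e-01 -2.89000e-01  7.31820e+01]
 [ 1.00000e+00 -0.00000e+00 -2.00000e-03  1.45300e+00]
 [ 2.00000e-03 -2.89000e-01  9.57000e-01 -1.42975e+02]
 [ 0.00000e+00  0.00000e+00  0.00000e+00  1.00000e+00]]
expected rim px [[325.35430555 253.17582484]]
[[453.1, -128.9, 38.0]]
```

View pics/w1.png

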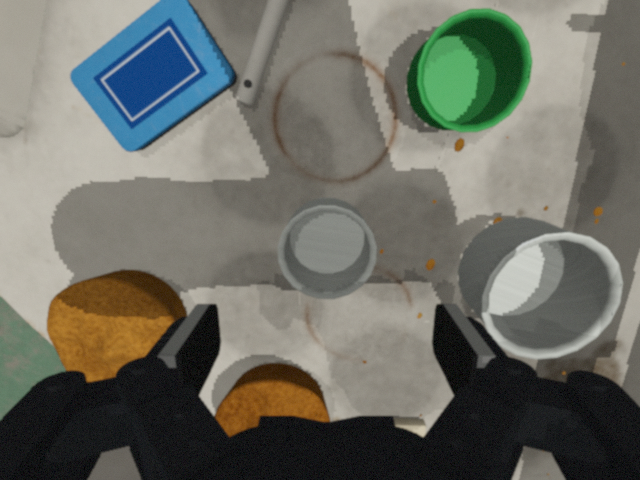

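The wrist view shows the dish rim centred at (327,251), within about 1.5 mm of the prediction. It stands upright and the fingers have free space around it. Descending to grasp.

Emit:
{"op": "drive_tool", "data": {
  "deltas": [
    [[0.1,0.2,1],[0,0,0]],
    [[0,0,2],[0,0,0]],
    [[0,0,2],[0,0,0]],
    [[0,0,2],[0,0,0]],
    [[0,0,2],[0,0,0]],
    [[0,0,1],[0,0,0]],
    [[0,0,1],[0,0,0]],
    [[0,0,0],[0,0,0]],
    [[0,0,0],[0,0,0]]
  ]
}}

```text
clock: 3.65
position: [460.7, -123.8, 1.7]
ee_rot: [-0.017, 1.0, -0.0, 0.0]
contact_force: [-0.4, -0.5, -0.1]
gripper_width: 85.5
grasp_force: 0.0
```

Emit:
{"op": "drive_tool", "data": {
  "deltas": [
    [[0,0,0],[0,0,0]],
    [[0,0,0],[0,0,0]],
    [[0,0,0],[0,0,0]],
    [[0,0,0],[0,0,0]],
    [[0,0,0],[0,0,0]],
    [[0,0,0],[0,0,0]],
    [[0,0,0],[0,0,0]],
    [[0,0,0],[0,0,0]]
  ],
  "claw": 5
}}

```text
clock: 4.45
position: [460.9, -123.9, 2.8]
ee_rot: [-0.017, 1.0, -0.0, 0.001]
contact_force: [-1.4, 0.8, 7.6]
gripper_width: 60.8
grasp_force: 63.6
```

Emit:
{"op": "drive_tool", "data": {
  "deltas": [
    [[0,0,-1],[0,0,0]],
    [[0,0,-3],[0,0,0]],
    [[0,0,-4],[0,0,0]],
    [[0,0,-4],[0,0,0]],
    [[0,0,-4],[0,0,0]],
    [[0,0,-4],[0,0,0]],
    [[0,0,-3],[0,0,0]],
    [[0,0,0],[0,0,0]]
  ]
}}

```text
clock: 5.25
position: [462.5, -124.1, 236.9]
ee_rot: [-0.017, 1.0, -0.0, 0.006]
contact_force: [0.5, 0.0, -0.7]
gripper_width: 60.8
grasp_force: 65.5
```

```bash
python3 to.py 526,251,91
```

```text
5.25 [ 462.49 -124.05  236.86] axes [[-0.999, -0.034, -0.011], [-0.034, 0.999, -0.001], [0.011, -0.0, -1.0]] F [ 0.49  0.05 -0.71]
526,251,91 delta cm [-7.47 37.28 14.64]
```

Emit:
{"op": "drive_tool", "data": {
  "deltas": [
    [[-0.6,2.5,0],[0,0,0]],
    [[-0.7,3.4,0],[0,0,0]],
    [[-0.7,3.4,0],[0,0,0]],
    [[-0.7,3.4,0],[0,0,0]],
    [[-0.7,3.4,0],[0,0,0]],
    [[-0.7,3.4,0],[0,0,0]],
    [[-0.7,3.4,0],[0,0,0]],
    [[-0.7,3.4,0],[0,0,0]],
    [[-0.7,3.4,0],[0,0,0]],
    [[-0.7,3.4,0],[0,0,0]],
    [[-0.5,2.5,0],[0,0,0]],
    [[-0.2,1.7,0],[0,0,0]]
  ]
}}

```text
clock: 6.45
position: [523.0, 252.9, 230.2]
ee_rot: [-0.017, 1.0, -0.0, -0.001]
contact_force: [-0.1, -0.6, -1.4]
gripper_width: 61.1
grasp_force: 65.5
```

Emit:
{"op": "drive_tool", "data": {
  "deltas": [
    [[0,0,2],[0,0,0]],
    [[0,0,3],[0,0,0]],
    [[0,0,3],[0,0,0]],
    [[0,0,2],[0,0,0]],
    [[0,0,0],[0,0,0]],
    [[0,0,0],[0,0,0]],
    [[0,0,0],[0,0,0]]
  ]
}}

```text
clock: 7.15
position: [524.4, 251.9, 132.9]
ee_rot: [-0.017, 1.0, 0.001, 0.001]
contact_force: [1.0, -0.3, -2.0]
gripper_width: 61.0
grasp_force: 65.5
```

```bash
python3 to.py 526,251,91; python3 - <<'E'
from h import *
from bench import get_image
a=get_image("side")["img"][130:380,130:430,::-1]; b=get_image("top")["img"][130:380,180:480,::-1]
cv2.imwrite("pics/p2.png",cv2.resize(np.hstack([a,b]),(800,333),interpolation=cv2.INTER_CUBIC))
E
```

```text
7.15 [524.4  251.93 132.92] axes [[-0.999, -0.034, -0.002], [-0.034, 0.999, 0.002], [0.002, 0.002, -1.0]] F [ 1.04 -0.26 -1.99]
526,251,91 delta cm [-0.15 -0.1   4.19]
```

View pics/p2.png

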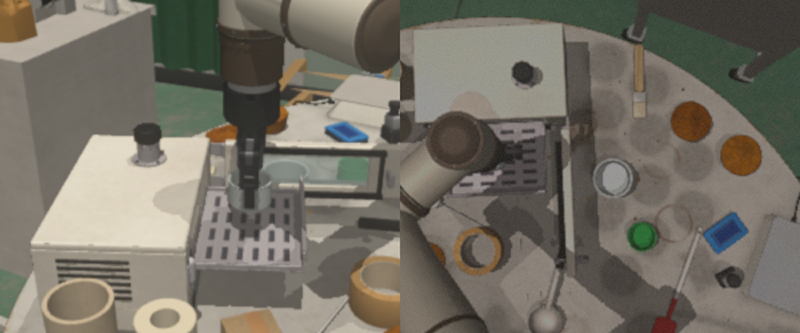

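The picture shows the dish held level above the middle of the shelf, at left-image pixel (250,190). The cups have not moved. Lowering.

Emit:
{"op": "drive_tool", "data": {
  "deltas": [
    [[0,0,1.5],[0,0,0]],
    [[0,0,1],[0,0,0]],
    [[0,0,0.8],[0,0,0]],
    [[0,0,0.4],[0,0,0]],
    [[0,0,0.2],[0,0,0]],
    [[0,0,0.1],[0,0,0]],
    [[0,0,0],[0,0,0]],
    [[0,0,0],[0,0,0]]
  ]
}}

```text
clock: 8.05
position: [523.8, 251.7, 91.7]
ee_rot: [-0.017, 1.0, 0.0, 0.0]
contact_force: [-0.4, 0.2, -2.4]
gripper_width: 61.2
grasp_force: 65.5
```

Emit:
{"op": "drive_tool", "data": {
  "deltas": [
    [[0,0,0.1],[0,0,0]],
    [[0,0,0],[0,0,0]],
    [[0,0,0],[0,0,0]]
  ]
}}

```text
clock: 8.35
position: [523.9, 251.7, 90.8]
ee_rot: [-0.017, 1.0, 0.0, 0.0]
contact_force: [-0.1, 0.7, 0.6]
gripper_width: 60.9
grasp_force: 65.6
```

Contact is starting, since the force went from -2 to +0.6 N. Now I release.

Emit:
{"op": "drive_tool", "data": {
  "deltas": [
    [[0,0,0],[0,0,0]],
    [[0,0,0],[0,0,0]],
    [[0,0,0],[0,0,0]],
    [[0,0,0],[0,0,0]],
    [[0,0,0],[0,0,0]],
    [[0,0,-1],[0,0,0]],
    [[0,0,-2],[0,0,0]],
    [[0,0,-3],[0,0,0]],
    [[0,0,-3],[0,0,0]],
    [[0,0,-2],[0,0,0]],
    [[0,0,0],[0,0,0]]
  ],
  "claw": 8
}}

```text
clock: 9.45
position: [525.3, 252.6, 204.9]
ee_rot: [-0.017, 1.0, 0.002, 0.004]
contact_force: [-0.7, -0.8, 0.2]
gripper_width: 80.2
grasp_force: 0.0
```

```bash
python3 to.py 405,247,200 405,247,102
```

```text
9.45 [525.35 252.65 204.86] axes [[-0.999, -0.034, -0.007], [-0.034, 0.999, 0.005], [0.007, 0.005, -1.0]] F [-0.73 -0.78  0.22]
405,247,200 delta cm [12.05 -0.15  0.4 ]
405,247,102 delta cm [12.12 -0.2  10.2 ]
```

Emit:
{"op": "drive_tool", "data": {
  "deltas": [
    [[2,0,0],[0,0,0]],
    [[3,0,0],[0,0,0]],
    [[3,0,0],[0,0,0]],
    [[3,-0.1,0],[0,0,0]],
    [[1,0,0],[0,0,0]],
    [[0,0,2],[0,0,0]],
    [[0,0,3],[0,0,0]],
    [[0,0,3],[0,0,0]],
    [[0,0,2],[0,0,0]],
    [[0,0,0],[0,0,0]],
    [[0,0,0],[0,0,0]]
  ],
  "claw": 0
}}

```text
clock: 10.55
position: [404.2, 246.7, 100.4]
ee_rot: [-0.017, 1.0, -0.0, 0.0]
contact_force: [0.2, 0.6, 1.7]
gripper_width: -0.1
grasp_force: 0.0
```

```bash
python3 to.py 575,253,102; python3 - <<'E'
from h import *
from bench import get_image
a=get_image("side")["img"][180:380,130:430,::-1]
cv2.imwrite("pics/p3.png",cv2.resize(a,None,fx=2.5,fy=2.5,interpolation=cv2.INTER_CUBIC))
E
```

```text
10.55 [404.2  246.7  100.43] axes [[-0.999, -0.034, -0.0], [-0.034, 0.999, -0.001], [0.0, -0.001, -1.0]] F [0.23 0.63 1.66]
575,253,102 delta cm [-17.09   0.05  -0.16]
```

View pics/p3.png

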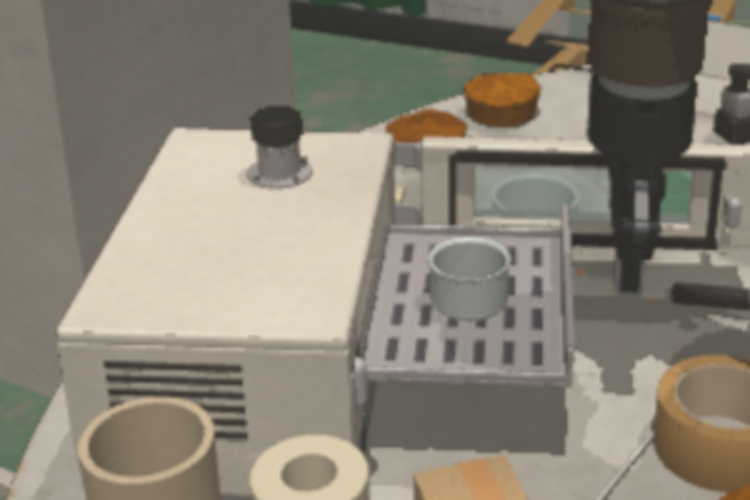

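The dish stands upright on the shelf at (470,278), and the shut fingers are in front of the lip. Now I push.

Emit:
{"op": "drive_tool", "data": {
  "deltas": [
    [[-1,0,-0.2],[0,0,0]],
    [[-1,0,0],[0,0,0]],
    [[-0.6,0,0],[0,0,0]],
    [[-0.6,0,0],[0,0,0]],
    [[-0.7,0,0],[0,0,0]],
    [[-0.9,0,0],[0,0,0]],
    [[-1.2,0,0],[0,0,0]],
    [[-1.2,0,0],[0,0,0]],
    [[-1.2,0,0],[0,0,0]],
    [[-1.2,0,0],[0,0,0]],
    [[-1.2,0,0],[0,0,0]],
    [[-1.2,0,0],[0,0,0]]
  ]
}}

```text
clock: 11.8
position: [524.7, 250.6, 102.2]
ee_rot: [-0.017, 1.0, 0.0, -0.0]
contact_force: [-1.4, 1.5, 1.9]
gripper_width: 0.2
grasp_force: 1.0
```

Emit:
{"op": "drive_tool", "data": {
  "deltas": [
    [[-1,0,0],[0,0,0]],
    [[-0.8,0,0],[0,0,0]],
    [[-0.7,0,0],[0,0,0]],
    [[-0.6,0,0],[0,0,0]],
    [[-0.5,0,0],[0,0,0]],
    [[-0.5,0,0],[0,0,0]],
    [[-0.4,0,0],[0,0,0]]
  ]
}}

```text
clock: 12.5
position: [568.8, 252.1, 102.2]
ee_rot: [-0.017, 1.0, 0.0, -0.0]
contact_force: [-2.2, 1.4, 0.2]
gripper_width: 0.2
grasp_force: 0.8
```

Emit:
{"op": "drive_tool", "data": {
  "deltas": [
    [[-0.3,0,0],[0,0,0]],
    [[-0.3,0,0],[0,0,0]],
    [[-0.2,0,0],[0,0,0]],
    [[0,0,0],[0,0,0]]
  ]
}}

```text
clock: 12.9
position: [577.0, 252.2, 102.3]
ee_rot: [-0.017, 1.0, -0.0, 0.0]
contact_force: [-0.6, -0.9, 0.0]
gripper_width: -0.2
grasp_force: 0.1
```

Emit:
{"op": "drive_tool", "data": {
  "deltas": [
    [[-0.2,0,0],[0,0,0]],
    [[-0.2,0,0],[0,0,0]],
    [[-0.1,0,0],[0,0,0]],
    [[0,0,0],[0,0,0]]
  ]
}}

```text
clock: 13.3
position: [578.9, 252.2, 102.3]
ee_rot: [-0.017, 1.0, -0.001, -0.003]
contact_force: [-9.3, 1.9, 5.1]
gripper_width: 0.2
grasp_force: 4.6
```

Emit:
{"op": "drive_tool", "data": {
  "deltas": [
    [[1,0,0],[0,0,0]],
    [[2,0,0],[0,0,0]],
    [[0,0,-3],[0,0,0]],
    [[0,0,-4],[0,0,0]],
    [[0,0,-4],[0,0,0]],
    [[0,0,-2],[0,0,0]],
    [[2.6,-3.3,0],[0,0,0]],
    [[2.6,-3.3,0],[0,0,0]],
    [[2.6,-3.3,0],[0,0,0]],
    [[2.6,-3.3,0],[0,0,0]],
    [[2.6,-3.3,0],[0,0,0]],
    [[2.6,-3.3,0],[0,0,0]]
  ]
}}

```text
clock: 14.5
position: [401.4, 46.9, 232.5]
ee_rot: [-0.017, 1.0, 0.0, 0.001]
contact_force: [1.1, -0.7, 0.7]
gripper_width: -0.0
grasp_force: 0.0
```

```bash
python3 to.py 397,47,115; python3 - <<'E'
from h import *
from bench import get_image
b=get_image("top")["img"][130:380,160:460,::-1]
cv2.imwrite("pics/p4.png",cv2.resize(b,None,fx=2.4,fy=2.4,interpolation=cv2.INTER_CUBIC))
E
```

```text
14.5 [401.41  46.88 232.54] axes [[-0.999, -0.034, -0.002], [-0.034, 0.999, 0.0], [0.002, 0.0, -1.0]] F [ 1.09 -0.66  0.73]
397,47,115 delta cm [ 0.46  0.03 11.75]
```

View pics/p4.png

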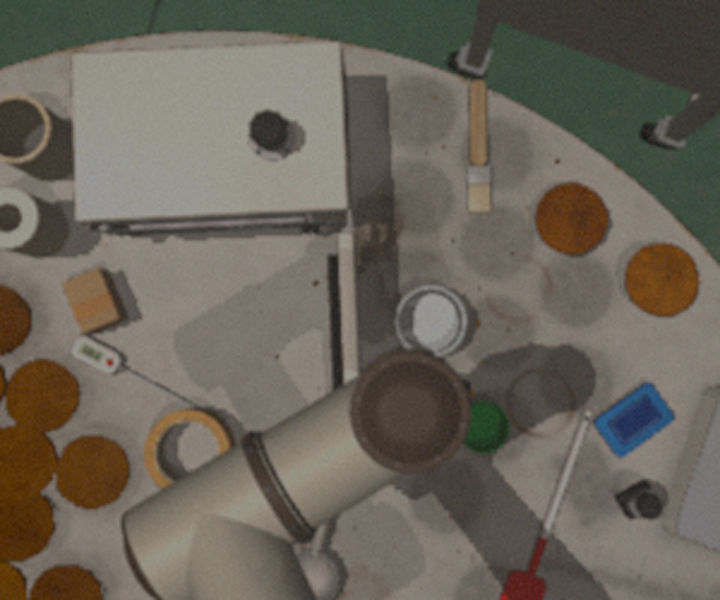

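The shelf is home with its lip at the oven front, around (210,225), and the cups have not moved. The gripper is to the right of the open door. I lower and swing the door.

Emit:
{"op": "drive_tool", "data": {
  "deltas": [
    [[0,0,3],[0,0,0]],
    [[0,0,3],[0,0,0]],
    [[0,0,3],[0,0,0]],
    [[0,0,2.5],[0,0,0]],
    [[0,0,0],[0,0,0]],
    [[0,1,0],[0,0,0]],
    [[0,1,0],[0,0,0]],
    [[0,0.7,0],[0,0,0]],
    [[0,0.7,0],[0,0,0]]
  ]
}}

```text
clock: 15.45
position: [401.8, 83.6, 118.3]
ee_rot: [-0.017, 1.0, 0.001, 0.001]
contact_force: [1.4, -1.5, 1.0]
gripper_width: -0.3
grasp_force: 0.4
```

Emit:
{"op": "drive_tool", "data": {
  "deltas": [
    [[0.1,1.6,0],[0,0,0]],
    [[-0.1,2,0],[0,0,0]],
    [[-0.3,2,0],[0,0,0]],
    [[-0.5,1.9,0],[0,0,0]],
    [[-0.7,1.9,0],[0,0,0]],
    [[-0.9,1.8,0],[0,0,0]]
  ]
}}

```text
clock: 16.05
position: [421.8, 196.6, 117.5]
ee_rot: [-0.017, 1.0, 0.0, 0.0]
contact_force: [-0.4, -0.4, -0.4]
gripper_width: -0.1
grasp_force: 0.2
```

```bash
python3 to.py; python3 - <<'E'
from h import *
from bench import get_image
b=get_image("top")["img"][130:380,160:460,::-1]
cv2.imwrite("pics/p5.png",cv2.resize(b,None,fx=2,fy=2,interpolation=cv2.INTER_CUBIC))
E
```

```text
16.05 [421.81 196.63 117.51] axes [[-0.999, -0.034, -0.0], [-0.034, 0.999, 0.0], [0.0, 0.0, -1.0]] F [-0.38 -0.4  -0.4 ]
```

View pics/p5.png

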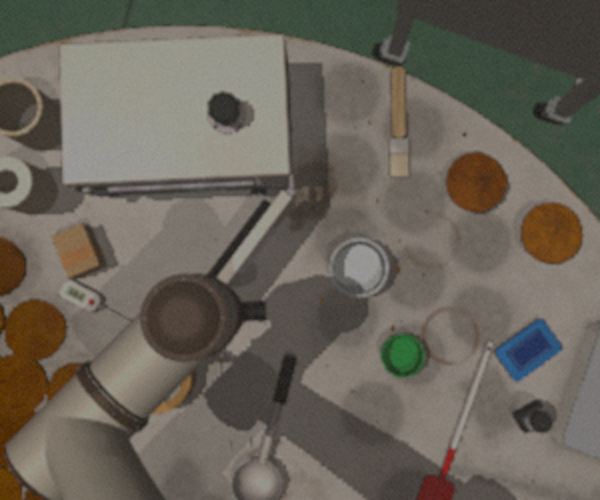

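The door is following at about 50°, with its top edge running from (290,195) to (220,280). Continuing the arc.

Emit:
{"op": "drive_tool", "data": {
  "deltas": [
    [[-1.1,1.7,0],[0,0,0]],
    [[-1.3,1.5,0],[0,0,0]],
    [[-1.4,1.4,0],[0,0,0]],
    [[-1.6,1.2,0],[0,0,0]],
    [[-1.7,1.1,0],[0,0,0]],
    [[-1.8,0.9,0],[0,0,0]],
    [[-1.9,0.7,0],[0,0,0]],
    [[-1.2,0.3,0],[0,0,0]]
  ]
}}

```text
clock: 16.9
position: [539.7, 288.3, 116.9]
ee_rot: [-0.017, 1.0, -0.0, -0.0]
contact_force: [-10.7, -3.7, 3.3]
gripper_width: 0.0
grasp_force: 3.9
```

Emit:
{"op": "drive_tool", "data": {
  "deltas": [
    [[-0.3,0,0],[0,0,0]],
    [[-0.3,0,0],[0,0,0]],
    [[0,0,0],[0,0,0]]
  ]
}}

```text
clock: 17.2
position: [543.7, 287.9, 116.8]
ee_rot: [-0.017, 1.0, 0.0, -0.001]
contact_force: [-1.9, 1.1, -0.8]
gripper_width: 0.1
grasp_force: 0.9
```

Emit:
{"op": "drive_tool", "data": {
  "deltas": [
    [[-0.3,0,0],[0,0,0]],
    [[-0.3,0,0],[0,0,0]],
    [[0,0,0],[0,0,0]]
  ]
}}

```text
clock: 17.5
position: [550.6, 287.4, 117.4]
ee_rot: [-0.017, 1.0, 0.0, 0.0]
contact_force: [-1.3, 0.5, 0.4]
gripper_width: -0.1
grasp_force: 1.0
```

Emit:
{"op": "drive_tool", "data": {
  "deltas": [
    [[-0.3,0,0],[0,0,0]],
    [[-0.3,0,0],[0,0,0]],
    [[-0.2,0,0],[0,0,0]],
    [[0,0,0],[0,0,0]]
  ]
}}

```text
clock: 17.9
position: [550.6, 287.2, 117.4]
ee_rot: [-0.017, 1.0, -0.002, -0.007]
contact_force: [-26.6, 5.6, 14.4]
gripper_width: -0.2
grasp_force: 13.5
```

Emit:
{"op": "drive_tool", "data": {
  "deltas": [
    [[1,0,0],[0,0,0]],
    [[2,0,0],[0,0,0]],
    [[1.5,0,0],[0,0,0]],
    [[0,0,-3],[0,0,0]],
    [[0,0,-4],[0,0,0]],
    [[0,0,-4],[0,0,0]],
    [[0,0,-4],[0,0,0]],
    [[0,0,0],[0,0,0]]
  ],
  "claw": 0
}}

```text
clock: 18.7
position: [516.9, 287.5, 274.9]
ee_rot: [-0.017, 1.0, 0.004, 0.007]
contact_force: [0.2, 0.7, 0.8]
gripper_width: 0.2
grasp_force: 0.0
```

Emit:
{"op": "drive_tool", "data": {
  "deltas": [
    [[-2,-2,0],[0,0,0]],
    [[-3,-2,0],[0,0,0]],
    [[-3,-2,0],[0,0,0]],
    [[-3,-2,0],[0,0,0]],
    [[0,0,0],[0,0,0]],
    [[0,0,0],[0,0,0]],
    [[0,0,0],[0,0,0]]
  ],
  "claw": 7
}}

```text
clock: 19.4
position: [625.7, 210.0, 267.2]
ee_rot: [-0.017, 1.0, -0.0, 0.0]
contact_force: [-0.0, -0.8, -0.1]
gripper_width: 70.0
grasp_force: 0.0
```

```bash
python3 to.py 677,186,260; python3 - <<'E'
from h import *
from bench import get_image,arm
s=arm.read_state();d=get_image("wrist")
r=R.from_quat(s["ee_rot"]);M=np.array(d["mount"])
c=dict(d);c["orientation"]=(r*R.from_matrix(M[:3,:3])).as_quat();c["eye"]=r.apply(M[:3,3])+s["position"]
import pickle;pickle.dump({k:c[k] for k in("fx","fy","cx","cy","eye","orientation")},open("wc.pkl","wb"))
print("expected cap top",proj(c,[677,186,209]))
b=get_image("top")["img"][130:380,180:480,::-1]
w=d["img"][:,:,::-1]
b=cv2.resize(b,(400,333),interpolation=cv2.INTER_CUBIC)
o=np.zeros((333,800,3),np.uint8);o[:,:400]=b;o[:300,400:]=cv2.resize(w,(400,300))
cv2.imwrite("pics/p6.png",o)
E
```

```text
19.4 [625.7  210.   267.18] axes [[-0.999, -0.034, -0.0], [-0.034, 0.999, -0.0], [0.0, -0.0, -1.0]] F [-0.   -0.79 -0.05]
677,186,260 delta cm [-5.05 -2.57  0.72]
expected cap top [[283.2219151  337.68638347]]
```

View pics/p6.png

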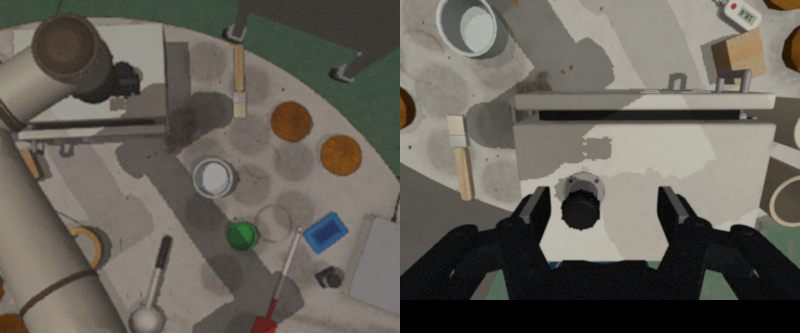

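Wrist view: the door's top edge, (518,101) to (772,100), runs parallel to the roof's front edge, (518,124) to (772,122), so the door is shut. The cap's top face is at about (580,213), which is full-image (288,341). Checking both numerically.

```bash
python3 - <<'E'
from h import *
from bench import get_image
import pickle
c=pickle.load(open("wc.pkl","rb"));g=get_image("wrist")["img"]
cv2.setNumThreads(1);gray=cv2.cvtColor(g,cv2.COLOR_RGB2GRAY).astype(float)
def edge(u0,u1,v0,v1,z,sgn):
    pts=[]
    for u in range(u0,u1,6):
        k=np.diff(cv2.GaussianBlur(gray,(5,5),0)[v0:v1,u])*sgn
        pts.append(at(c,u,v0+k.argmax()+.5,z)[:2])
    pts=np.array(pts);vx,vy,x,y=cv2.fitLine(pts.astype(np.float32),cv2.DIST_HUBER,0,.01,.01).ravel()
    print(np.degrees(np.arctan(-vx/vy)).round(2),(x.round(1),y.round(1)))
edge(215,570,160,182,152,-1)  # door inner top edge (light->dark)
edge(215,570,186,206,156,1)   # roof front edge
m=(gray<45).astype(np.uint8)[270:370,250:330]
n,l,st,ce=cv2.connectedComponentsWithStats(m);i=1+st[1:,4].argmax();print(st[i],ce[i]+[250,270])
print(at(c,288,341,209))
print((gray[300:380:4,288]).astype(int),(gray[341,250:330:4]).astype(int))
E
```

```text
1.94 (np.float32(581.0), np.float32(253.9))
1.53 (np.float32(595.3), np.float32(269.3))
[   8   32   60   66 3024] [288.17328042 334.60152116]
[679.25427269 188.99018528 209.        ]
[ 61   6  14  20  15  26  27  26  20  21  28  28  24  23  28  23  23  88
 184 185] [185 182  93  25  16  24  23  26  25  23  27  24  18  23  19  22  22  77
 183 165]
```

The door is parallel to the oven front, with its angle within about 0.4° of zero, so it is seated. The cap is at about (677.5, 188.5). Moving over it.

Emit:
{"op": "drive_tool", "data": {
  "deltas": [
    [[-2.5,-1.2,0],[0,0,0]],
    [[-2.6,-1.1,0],[0,0,0]],
    [[0,0,0],[0,0,0]],
    [[0,0,2],[0,0,0]],
    [[0,0,2.5],[0,0,0]],
    [[0,0,2],[0,0,0]],
    [[0,0,1.4],[0,0,0]],
    [[0,0,1],[0,0,0]],
    [[0,0,0],[0,0,0]],
    [[0,0,0],[0,0,0]]
  ],
  "claw": 7
}}

```text
clock: 20.55
position: [678.2, 189.0, 179.3]
ee_rot: [-0.017, 1.0, 0.0, 0.001]
contact_force: [0.2, -0.3, 0.2]
gripper_width: 70.0
grasp_force: 0.0
```

Emit:
{"op": "drive_tool", "data": {
  "deltas": [
    [[0,0,0],[0,0,0]],
    [[0,0,0],[0,0,0]],
    [[0,0,0],[0,0,0]],
    [[0,0,0],[0,0,0]],
    [[0,0,0],[0,0,0]],
    [[0,0,0],[0,0,0]],
    [[0,0,0],[0,0,0]],
    [[0,0,0],[0,0,0]]
  ],
  "claw": 2.5
}}

```text
clock: 21.35
position: [678.2, 187.7, 179.9]
ee_rot: [-0.017, 1.0, -0.001, 0.001]
contact_force: [-1.1, -4.0, 5.1]
gripper_width: 37.1
grasp_force: 60.0
```

Emit:
{"op": "drive_tool", "data": {
  "deltas": [
    [[0,-0.1,-0.2],[0,0,0]],
    [[0,0,-0.3],[0,0,0]],
    [[0,0,-0.3],[0,0,0]],
    [[0,0,-0.3],[0,0,0]],
    [[0,0,-0.3],[0,0,0]],
    [[0,0,-0.3],[0,0,0]],
    [[0,0,-0.2],[0,0,0]],
    [[0,0,-0.2],[0,0,0]],
    [[0,0,0],[0,0,0]]
  ]
}}

```text
clock: 22.25
position: [678.2, 187.7, 199.5]
ee_rot: [-0.017, 1.0, -0.0, 0.0]
contact_force: [4.1, -1.1, -0.0]
gripper_width: 36.9
grasp_force: 61.5
```

Emit:
{"op": "drive_tool", "data": {
  "deltas": [
    [[0,0,-0.2],[0,0,0]],
    [[0,0,-0.1],[0,0,0]],
    [[0,0,-0.1],[0,0,0]],
    [[0,0,0],[0,0,0]]
  ]
}}

```text
clock: 22.65
position: [678.1, 187.7, 202.4]
ee_rot: [-0.017, 1.0, 0.0, 0.0]
contact_force: [5.5, -2.5, -4.5]
gripper_width: 36.8
grasp_force: 61.2
```

Emit:
{"op": "drive_tool", "data": {
  "deltas": [
    [[0,0,-0.1],[0,0,0]],
    [[0,0,-0.1],[0,0,0]],
    [[0,0,-0.1],[0,0,0]],
    [[0,0,0],[0,0,0]]
  ]
}}

```text
clock: 23.05
position: [678.1, 187.7, 202.6]
ee_rot: [-0.016, 1.0, 0.0, -0.001]
contact_force: [8.5, -3.0, -12.1]
gripper_width: 36.6
grasp_force: 61.6
```

At the stop: 12 N with no further movement. Releasing and backing straight up.

Emit:
{"op": "drive_tool", "data": {
  "deltas": [
    [[0,0,0.2],[0,0,0]],
    [[0,0,0],[0,0,0]],
    [[0,0,0],[0,0,0]],
    [[0,0,0],[0,0,0]],
    [[0,0,0],[0,0,0]],
    [[0,0,0],[0,0,0]],
    [[0,0,0],[0,0,0]]
  ],
  "claw": 7.5
}}

```text
clock: 23.75
position: [677.8, 187.7, 204.5]
ee_rot: [-0.017, 1.0, 0.0, 0.0]
contact_force: [0.0, -0.2, 0.5]
gripper_width: 75.1
grasp_force: 0.0
```

Emit:
{"op": "drive_tool", "data": {
  "deltas": [
    [[0,0,-2],[0,0,0]],
    [[0,0,-3],[0,0,0]],
    [[0,0,-4],[0,0,0]],
    [[0,0,-3],[0,0,0]],
    [[4,0,0],[0,0,0]],
    [[4,0,0],[0,0,0]],
    [[4,0,0],[0,0,0]],
    [[4,0,0],[0,0,0]],
    [[4,0,0],[0,0,0]],
    [[0,0,0],[0,0,0]],
    [[0,0,0],[0,0,0]]
  ]
}}

```text
clock: 24.85
position: [477.5, 181.0, 325.4]
ee_rot: [-0.017, 1.0, 0.001, 0.001]
contact_force: [-0.2, 1.1, 1.1]
gripper_width: 75.4
grasp_force: 0.0
```

```bash
python3 to.py; python3 - <<'E'
from h import *
from bench import get_image
S=get_image("side");a=S["img"][180:380,130:430,::-1]
print("cap top open/shut px",(proj(S,[[677.5,188.5,231],[677.5,188.5,209]])-[130,180])*2.6)
cv2.imwrite("pics/p7.png",cv2.resize(a,None,fx=2.6,fy=2.6,interpolation=cv2.INTER_CUBIC))
E
```

```text
24.85 [477.45 180.98 325.37] axes [[-0.999, -0.035, -0.002], [-0.035, 0.999, 0.001], [0.002, 0.001, -1.0]] F [-0.19  1.06  1.1 ]
cap top open/shut px [[289.84453005  89.95004925]
 [291.65232166 116.91092833]]
```

View pics/p7.png

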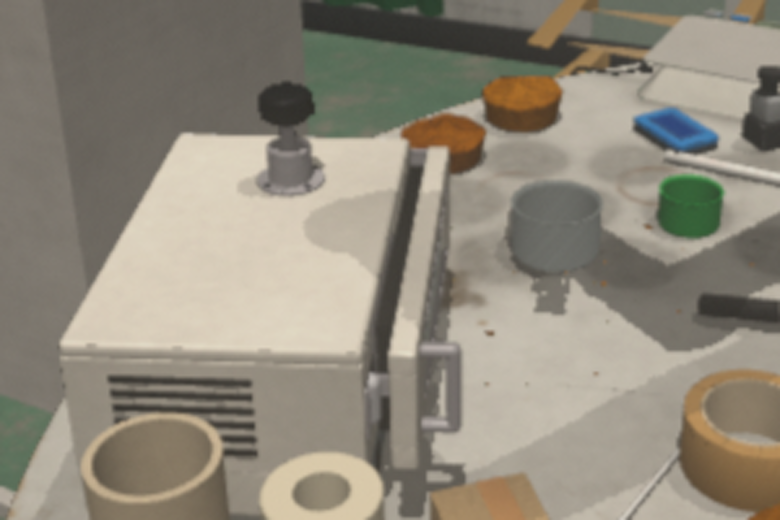

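The vent cap is up with its stem showing at (288,130). The door lies parallel to the front, on its catch at (378,395), and the cups are untouched. Handing in.

```bash
python3 -c "
from bench import arm
print(arm.job_done())"
```

```text
the job is handed in; nothing more can be done
None
```

The job is handed in at about 25 s: the dish went onto the shelf upright and the shelf is fully home, the door is shut on its catch, the vent cap holds at its upper stop and both filled cups are untouched. The dish can't be seen behind the closed door, so I haven't confirmed it is still upright after the gentle push.

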